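# Point out a misplaced vial and where it belongs

### The arm

A 6-joint arm with a two-finger parallel gripper is mounted at the origin on the work surface. World frame = base frame: x ahead of the robot, y to its left, z up, the work surface at z = 0. Lengths are in m, angles in rad, forces in N, time in s.
With the tool pointing down it reaches from about 0.35 to 0.775 m from the base axis. Payload 5.5 kg.
Tool frame: the origin (TCP) lies between the finger pads; the fingertips stand 11 mm ahead of it and the grasp point (between the pads) lies 8 mm behind it (tips_ahead is the distance from the TCP to the fingertips, in m); z points along the fingers, y is the line along which they close (so a half turn about z gives the same grasp; the last joint's range is limited). The gripper opens to 85 mm and grips with 20 to 120 N. Pads are 22 mm wide; open, the fingers measure 114 mm over their backs; the gripper's body (76 mm by 85 mm) begins 54 mm behind the grasp point. The pads swing forward as they close: fully open they stand 13 mm farther back than shut.
Start: joints at [0.98, 0.313, 0.046, 1.304, 0, 1.431], TCP at [0.251, 0.518, 0.219] pointing down, gripper open.
Joint ranges: [-2.76, 2.76], [-0.86, 1.69], [-1.03, 1.26], [-2.2, 2.34], [-1.47, 1.5], [-3.14, 3.14]. Speed limits (rad/s): [2.57, 2.57, 3.14, 3.14, 3.14, 3.14].

### API

Orientations are given as a unit quaternion [w, x, y, z].
In Python, from workcell import * gives the robot as it stands. The module is installed in compiled form; this text tells all that it offers.
- The arm moves only by the tool jog_arm, never from a script. Its argument "moves" is a list of rows, each an object with "fingers": the closure, from 0 (fully open) to 1 (shut); "slide": the shift along the tool's x, y, z in mm, a list of three; "angular": the turn, a rotation vector about the tool's x, y, z in degrees, a list of three. A call has 1 to 10 rows; each row is the pose to reach, as a shift and turn from the pose commanded when the call began, along the tool's axes at that moment; what a row does not reach only later rows make up. A row lasts 1/12 s, in which the tool goes at most 41.7 mm and 7.16 degrees, less where a joint would pass 70% of its speed; a pose out of reach is approached as far as the arm can. A call with a gripper value outside its range is refused whole. The fingers move at their own pace and stop on an object; "squeeze" is the grip in N (left out, the last holds). Time passes only in rows, so rows that repeat a pose let the fingers close. It gives the time, the measured TCP pose, the force, the opening and the grip force at its end, in the units of the state.
- get_state(): the state, without advancing time (a new reading comes with each control period).
- read_camera(name): name is "scene" or "top" or "wrist"; returns a dict with "color" (480x640x3 uint8, red, green, blue), "fovy" (degrees; the focal length in pixels is half the picture's height over the tangent of half this angle, whatever the lens; pixels are square), "cx", "cy" (the principal point, pixels), "world_from_camera" (4x4, takes a point from camera to world coordinates); the wrist camera has in their place "tool_from_camera" (4x4, takes a point from camera to tool coordinates, whose origin is the TCP and whose axes are the flange's). Camera axes: x right, y down, z forward; pixel columns grow to the right and rows downward; lengths in m; the calibration is good to about 2 mm. A picture is of the moment at which its call begins: read the wrist's pose just before it. There is no depth.
- hand_in(): hands the job in; it is judged then, once.
Trained networks look in a picture, given as the dict that the camera call returned (one of the last four; its "shot" number tells which), for a name from the list of things; names that differ only in an ending like _2 or _b are one class to them, and where a whole thing is asked for, a point or a joint stands for the part that bears it (a point fixed in the world has none). Each returns a list of dicts, best first, with "p" (0 to 1); they miss things now and then, are a little off and sometimes report something else, mostly with a low value. They report only what shows in the picture. A call takes as long as a camera call. They do not tell look-alikes from the thing itself.
- look_for(target, picture): "point" ([column, row] in pixels, amid what is visible of it).
- tip_of(target, picture): "point" ([column, row] in pixels: a listed point, or the origin of a listed thing).
The state is a dict: "clock": time; "joint_pos": joint angles; "qvel": joint speeds; "tau": joint torques, N m; "tcp_pos": TCP position; "orientation": TCP orientation; "wrist_force": force on the tool from outside, world axes, zero at the start; "ft_torque": the same for the moment, N m; "finger_gap": finger opening in m; "grip_force": force on a finger pad.
Only numpy, scipy, OpenCV 4.12 (cv2) and the standard library are available. Lean on these libraries where they do the work, as an engineer would, in place of code of your own. Each camera call takes 0.05 s, during which the arm holds its last target. There are 200 camera calls.

### The job

One tall vial has been put among the short ones in the black rack: point it out to the camera by holding the fingertips still just above the middle of its cap, from straight above and without contact, for a good two seconds, and then point in the same way at the one empty hole in the grey metal rack, where it belongs. Then confirm by pushing the control box's lever fully over to its far side, away from the robot, with the fingertips, and draw clear. Point at no other vial, touch no vial and no rack, pick nothing up, and leave everything else where it stands.

Things in the scene. Friction and masses are not known exactly. Their poses are not given: they have to be found in the camera images.
- odd_vial: The misplaced vial: tall, upright, 24 mm in diameter and 85 mm tall with a white screw cap 25.6 mm across (all vials are alike except in height). It stands in one of the six holes of the black rack, its flat cap 30 mm higher than the caps of its five short neighbours. Origin at the centre of its underside, 20 mm above the table; z up, so its cap top is 85 mm above the origin (105 mm above the table).
- empty_hole: The one empty hole of the grey metal rack. Origin at the centre of its mouth, level with the rack's top (80 mm above the table), z up. The hole is 27 mm across; a thin black pad lies in its bottom.
- short_rack: Black rack, fixed to the table, 100 x 140 mm, its top 50 mm above the table, with 2 x 3 holes at 40 mm spacing, all occupied. Origin at the centre of its underside; x along the 100 mm side, y along the 140 mm side (3 holes).
- tall_rack: Grey aluminium rack on legs, fixed to the table, 60 x 170 mm, its top 80 mm above the table, with a row of 4 holes at 40 mm spacing along its y axis; three hold tall vials and one is empty. Origin at the centre of its underside. The two racks may stand on either side of the lever.
- confirm (a joint): Angle of the control box's lever in rad: 0 = leaning fully to the near side, 0.5 = upright, 1.0 = fully over on the far side. It moves easily (under 2 N at the ball) and stays where it is left. It may start up to 0.25.
- confirm_tip (a point): Centre of the black ball, 26 mm in diameter, at the end of the lever. The ball is 80 mm from the pivot, which lies 22 mm above the table in the middle of the box; upright, the ball's centre is 102 mm above the table, and 92 mm at either end of its swing.
- confirm_base: Grey control box of the lever, fixed to the table between the racks, 70 x 50 x 25 mm; a 10 mm thick steel rod carries the ball. Origin at the centre of its underside. Its x axis points horizontally, roughly away from the robot (within 0.4 rad), and is the direction in which the lever swings to its far side.
- short_vial1: A short vial in the black rack, 24 mm in diameter and 55 mm tall, cap top 75 mm above the table. Origin at the centre of its underside, z up. Not to be touched.
- short_vial2: A short vial in the black rack, 24 mm in diameter and 55 mm tall, cap top 75 mm above the table. Origin at the centre of its underside, z up. Not to be touched.
- short_vial3: A short vial in the black rack, 24 mm in diameter and 55 mm tall, cap top 75 mm above the table. Origin at the centre of its underside, z up. Not to be touched.
- short_vial4: A short vial in the black rack, 24 mm in diameter and 55 mm tall, cap top 75 mm above the table. Origin at the centre of its underside, z up. Not to be touched.
- short_vial5: A short vial in the black rack, 24 mm in diameter and 55 mm tall, cap top 75 mm above the table. Origin at the centre of its underside, z up. Not to be touched.
- tall_vial1: A tall vial already in the grey rack, 24 mm in diameter and 85 mm tall, cap top 105 mm above the table (25 mm above the rack). Origin at the centre of its underside, z up. Not to be touched.
- tall_vial2: A tall vial already in the grey rack, 24 mm in diameter and 85 mm tall, cap top 105 mm above the table (25 mm above the rack). Origin at the centre of its underside, z up. Not to be touched.
- tall_vial3: A tall vial already in the grey rack, 24 mm in diameter and 85 mm tall, cap top 105 mm above the table (25 mm above the rack). Origin at the centre of its underside, z up. Not to be touched.
- beaker: Bystander: loose glass beaker, 60 mm across and 75 mm tall, on the robot's side of the lever. Origin at the centre of its underside.
- jar: Bystander: loose amber jar, 56 mm across and 70 mm tall, towards the back, left of the lever. Origin at the centre of its underside.
- lab_spatula: Bystander: loose steel spatula with a broad blade, 160 mm long, lying flat at the left. Origin on its underside near its middle, x along its length.
- petri_dish: Bystander: loose closed petri dish, 90 mm across and 15 mm tall, at the right. Origin at the centre of its underside.
Mind the look-alikes: they are no part of the job. Leave any orange or purple look-alike of the odd_vial alone.

How it is judged:
On the way, in this order (a step that is already met when the one before it is completed fails the run):
1. the fingertips dwell just above the cap of the misplaced tall vial (horizontal distance between the grasp point and odd_vial below 0.018 m and z of the grasp point in the frame of odd_vial between 0.1 and 0.16 m), for 1.5 s.
2. the fingertips dwell just above the empty hole of the grey rack (horizontal distance between the grasp point and empty_hole below 0.018 m and z of the grasp point in the frame of empty_hole between 0.015 and 0.075 m), for 1.5 s.
3. the lever is pushed over to its far side (value of joint confirm above 0.85 rad), for 0.1 s.
At the end, for the whole second after the job is handed in: The lever is at rest at 0.85 rad or more (of 1.0); every vial is upright within 0.15 rad and within 12 mm of where it started, and every bystander is within 20 mm of where it started (value of joint confirm above 0.85 rad and velocity of joint confirm between -0.05 and 0.05 rad/s and distance of each of odd_vial, short_vial1, short_vial2, short_vial3, short_vial4, short_vial5, tall_vial1, tall_vial2, tall_vial3 from where it was at the start of the episode below 0.012 m and distance of each of beaker, jar, lab_spatula, petri_dish from where it was at the start of the episode below 0.02 m and angle between each of odd_vial, short_vial1, short_vial2, short_vial3, short_vial4, short_vial5, tall_vial1, tall_vial2, tall_vial3's own z axis and vertical below 0.15 rad); the robot touches nothing.
It fails at once if the robot touches a vial or a rack (over 0.5 N) (contact force between any of the fingers, the arm and odd_vial above 0.5 N or contact force between any of the fingers, the arm and short_vial1 above 0.5 N or contact force between any of the fingers, the arm and short_vial2 above 0.5 N or contact force between any of the fingers, the arm and short_vial3 above 0.5 N or contact force between any of the fingers, the arm and short_vial4 above 0.5 N or contact force between any of the fingers, the arm and short_vial5 above 0.5 N or contact force between any of the fingers, the arm and tall_vial1 above 0.5 N or contact force between any of the fingers, the arm and tall_vial2 above 0.5 N or contact force between any of the fingers, the arm and tall_vial3 above 0.5 N or contact force between any of the fingers, the arm and short_rack above 0.5 N or contact force between any of the fingers, the arm and tall_rack above 0.5 N).
It fails at once if a vial is lifted or shifted by more than 12 mm, or a bystander by more than 20 mm (not (distance of odd_vial from where it was at the start of the episode below 0.012 m) or not (distance of short_vial1 from where it was at the start of the episode below 0.012 m) or not (distance of short_vial2 from where it was at the start of the episode below 0.012 m) or not (distance of short_vial3 from where it was at the start of the episode below 0.012 m) or not (distance of short_vial4 from where it was at the start of the episode below 0.012 m) or not (distance of short_vial5 from where it was at the start of the episode below 0.012 m) or not (distance of tall_vial1 from where it was at the start of the episode below 0.012 m) or not (distance of tall_vial2 from where it was at the start of the episode below 0.012 m) or not (distance of tall_vial3 from where it was at the start of the episode below 0.012 m) or not (distance of beaker from where it was at the start of the episode below 0.02 m) or not (distance of jar from where it was at the start of the episode below 0.02 m) or not (distance of lab_spatula from where it was at the start of the episode below 0.02 m) or not (distance of petri_dish from where it was at the start of the episode below 0.02 m)).
It fails at once if the robot points at another vial (grasp point within 12 mm of its axis and less than 45 mm above its cap) ((horizontal distance between the grasp point and short_vial1 below 0.012 m and z of the grasp point in the frame of short_vial1 below 0.1 m) or (horizontal distance between the grasp point and short_vial2 below 0.012 m and z of the grasp point in the frame of short_vial2 below 0.1 m) or (horizontal distance between the grasp point and short_vial3 below 0.012 m and z of the grasp point in the frame of short_vial3 below 0.1 m) or (horizontal distance between the grasp point and short_vial4 below 0.012 m and z of the grasp point in the frame of short_vial4 below 0.1 m) or (horizontal distance between the grasp point and short_vial5 below 0.012 m and z of the grasp point in the frame of short_vial5 below 0.1 m) or (horizontal distance between the grasp point and tall_vial1 below 0.012 m and z of the grasp point in the frame of tall_vial1 below 0.13 m) or (horizontal distance between the grasp point and tall_vial2 below 0.012 m and z of the grasp point in the frame of tall_vial2 below 0.13 m) or (horizontal distance between the grasp point and tall_vial3 below 0.012 m and z of the grasp point in the frame of tall_vial3 below 0.13 m)).
It also fails if it takes over 58 s, if anything falls off the work surface, if the arm or the gripper's body presses on something with over 40 N, if the wrist force passes 120 N, or if a joint passes its speed limit or range.

## Working session

There is one attempt and no reset: what is moved stays moved. The work goes in short steps, Python scripts to look and compute and a tool call to move; the robot and the scene stay as the last step left them, time stands still between calls to the robot, and variables do not carry over. Pictures are saved under pics/ and viewed, at most 10 in all, crops included, and the job is handed in when it is done.

Besides the shell and the picture viewer there is one more tool, called after "Emit:" as a command line: name --argument value ..., lists and objects as JSON in quotes. jog_arm: Moves the arm, as the interface text tells. Its arguments: {"type":"object","properties":{"moves":{"type":"array","items":{"type":"object","properties":{"fingers":{"type":"number"},"slide":{"type":"array","items":{"type":"number"}},"angular":{"type":"array","items":{"type":"number"}}}}},"squeeze":{"type":"number"}},"required":["moves"]}

```bash
mkdir -p pics; cat > h.py <<'E'
from workcell import *
import numpy as np, cv2
from scipy.spatial.transform import Rotation as R
def ray(p,px,T=None):
    T=p["world_from_camera"] if T is None else T
    T=np.array(T); f=p["color"].shape[0]/2/np.tan(np.radians(p["fovy"])/2)
    d=T[:3,:3]@np.array([(px[0]-p["cx"])/f,(px[1]-p["cy"])/f,1]); return T[:3,3],d
def at(p,px,z,T=None):
    o,d=ray(p,px,T); return o+d*(z-o[2])/d[2]
def toolT(s):
    T=np.eye(4);q=s["orientation"];T[:3,:3]=R.from_quat([q[1],q[2],q[3],q[0]]).as_matrix();T[:3,3]=s["tcp_pos"];return T
def save(p,n): cv2.imwrite("pics/"+n,p["color"][:,:,::-1])
E
python3 - <<'E'
from h import *
s=get_state();print(s)
for c in("top","scene"):
    p=read_camera(c);save(p,c+"1.png");print(c,np.round(p["world_from_camera"],3).tolist(),p["fovy"],p["cx"],p["cy"])
    for n,z in(("odd_vial",.02),("empty_hole",.08),("confirm_tip",.095),("confirm_base",0),("short_rack",0),("tall_rack",0),("beaker",0),("jar",0)):
        for r in tip_of(n,p)[:3]: print(n,np.round(r["point"]),round(r["p"],2),np.round(at(p,r["point"],z),3))
E
```

```text
{'clock': 0.0, 'joint_pos': array([9.80403012e-01, 3.14018419e-01, 4.49693545e-02, 1.30362201e+00,
       7.23280175e-06, 1.43118961e+00]), 'qvel': array([-6.05360828e-04, -1.84871625e-03, -1.81796922e-03,  6.16482663e-05,
       -9.30030479e-04,  6.75224571e-04]), 'tau': array([ 5.64291113e-04, -4.80625713e+01,  2.98534226e+01,  1.93973287e-02,
       -1.31816505e-04,  1.15246095e-05]), 'tcp_pos': array([0.25021402, 0.51709504, 0.21769473]), 'orientation': array([-3.37973591e-04,  2.23489634e-01,  9.74705856e-01, -8.74333557e-04]), 'wrist_force': array([-0.7976013 ,  0.09374017,  0.76027899]), 'ft_torque': array([ 5.60332126e-02, -2.11390204e-02, -5.98286998e-05]), 'grip_force': 0.0, 'finger_gap': 0.08511959927132738}
top [[-0.017, -0.996, 0.082, 0.423], [-1.0, 0.015, -0.022, 0.016], [0.02, -0.083, -0.996, 1.584], [0.0, 0.0, 0.0, 1.0]] 46.011384633829024 325.9232648735931 235.3214185197723
odd_vial [399. 209.] 0.67 [ 0.624 -0.224  0.02 ]
odd_vial [424. 293.] 0.66 [ 0.388 -0.288  0.02 ]
odd_vial [420. 217.] 0.53 [ 0.6   -0.284  0.02 ]
empty_hole [276. 252.] 0.54 [0.504 0.116 0.08 ]
c
[... 431 characters left out ...]
ne [[0.88, 0.331, -0.34, 0.873], [0.475, -0.618, 0.627, -0.613], [-0.003, -0.713, -0.701, 0.789], [0.0, 0.0, 0.0, 1.0]] 55.73685489283669 324.8930445276772 236.0767731736497
odd_vial [169. 366.] 0.86 [ 0.408 -0.37   0.02 ]
odd_vial [281. 385.] 0.77 [ 0.613 -0.302  0.02 ]
odd_vial [251. 345.] 0.73 [ 0.517 -0.258  0.02 ]
empty_hole [405. 174.] 0.67 [0.601 0.32  0.08 ]
confirm_tip [353. 239.] 0.49 [0.593 0.029 0.095]
confirm_base [363. 274.] 0.74 [0.626 0.025 0.   ]
short_rack [249. 338.] 0.88 [ 0.495 -0.239  0.   ]
short_rack [237. 330.] 0.7 [ 0.461 -0.234  0.   ]
tall_rack [342. 219.] 0.68 [0.497 0.168 0.   ]
beaker [290. 245.] 0.64 [0.429 0.025 0.   ]
jar [406. 254.] 0.74 [0.688 0.129 0.   ]
```

View pics/top1.png

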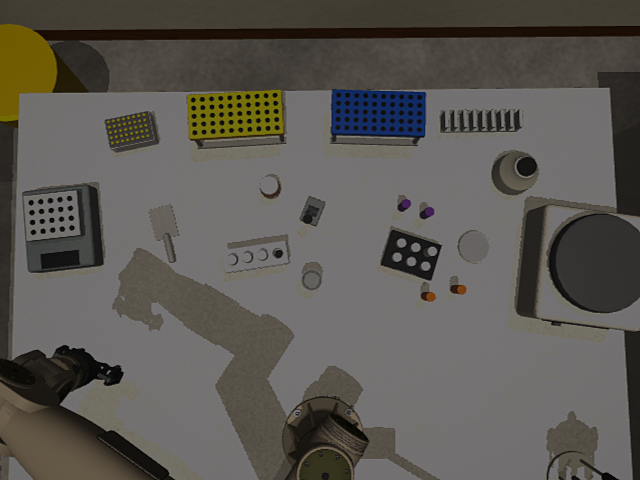

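View pics/scene1.png

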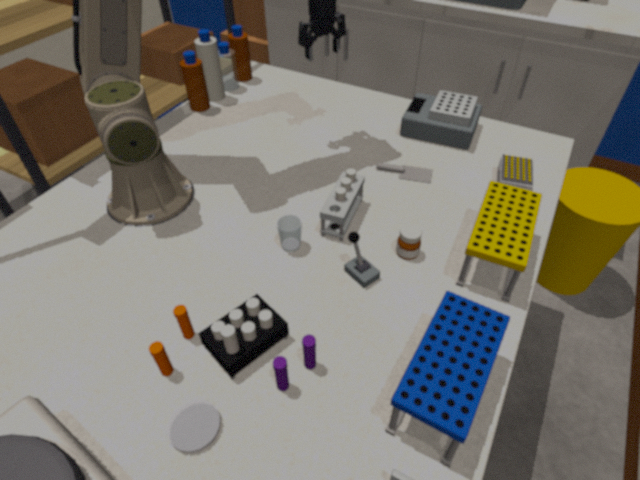

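The top view shows the black rack at (411,254), the grey rack at (256,254) with its hole at (278,253), and the lever box at (312,211). In the scene view, the tall white cap is near (229,330). Candidates for the odd vial are the orange vials at (185,322) and (161,358), the purple ones at (309,352) and (281,373), and the white one in the rack at (229,338). The white one fits, since it has a white cap and stands in the black rack. I'll confirm it in one enlarged crop.

```bash
python3 - <<'E'
import cv2,numpy as np
t=cv2.imread("pics/top1.png");s=cv2.imread("pics/scene1.png")
c=lambda i,x,y,w,h:cv2.resize(i[y:y+h,x:x+w],(400,300),interpolation=cv2.INTER_CUBIC)
o=np.vstack([np.hstack([c(t,370,220,80,60),c(s,185,280,120,90)]),np.hstack([c(t,215,225,80,60),c(s,310,160,80,60)])])
o=np.clip(o*1.3,0,255).astype("uint8");cv2.imwrite("pics/crop.png",o)
E
```

```text
(no output)
```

View pics/crop.png

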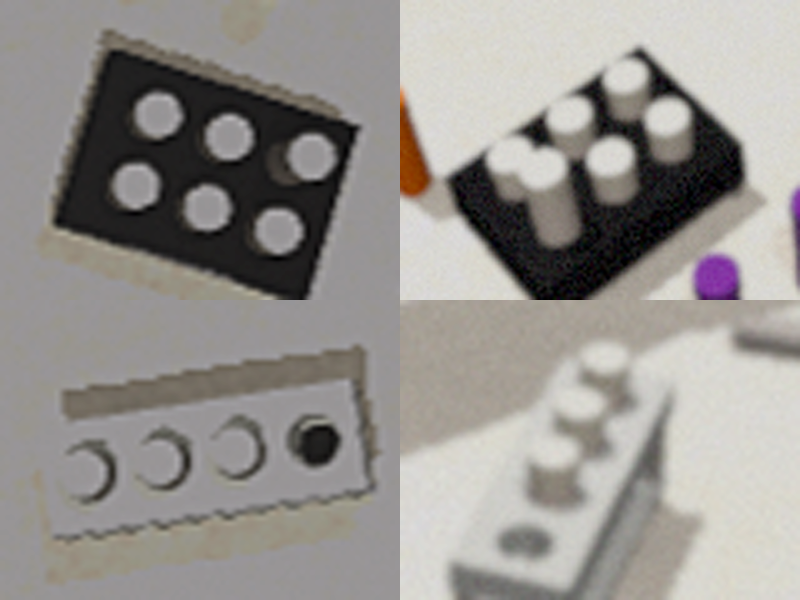

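The crop shows the tall white vial in the black rack's upper right in the top view, at (432.4,251.2), and at (228.5,330.4) in the scene view. The empty hole is at (277.6,253) in top and (335,208.6) in scene.

```bash
python3 - <<'E'
from h import *
t=read_camera("top");s=read_camera("scene")
def show(n,z,a,b=None): print(n,np.round(at(t,a,z),4), "" if b is None else np.round(at(s,b,z),4))
show("odd",.105,(432.4,251.2),(228.5,330.4)); show("hole",.08,(277.6,253),(335,208.6))
for c in((158,115),(228,137),(137,186),(208,208),(278,231)): show("short",.075,(370+c[0]/5,220+c[1]/5))
for c in((90,171),(163,158),(238,147)): show("tall",.105,(215+c[0]/5,225+c[1]/5))
show("jar",.07,(270,183));show("beaker",.075,(312,273))
for p,(x,y,w,h) in((t,(290,190,50,40)),(s,(330,220,64,72))):
    pass
c=lambda i,x,y,w,h:cv2.resize(i[y:y+h,x:x+w,::-1],(400,480),interpolation=cv2.INTER_CUBIC)
cv2.imwrite("pics/lev.png",np.clip(np.hstack([c(t["color"],290,186,40,48),c(s["color"],330,225,60,72)])*1.5,0,255).astype("uint8"))
T=np.array(read_camera("wrist")["tool_from_camera"]);print(np.round(T,3))
print(toolT(get_state())[:3,:3].round(3))
E
```

```text
odd [ 0.4994 -0.2959  0.105 ] [ 0.5036 -0.2928  0.105 ]
hole [0.5024 0.1123 0.08  ] [0.5058 0.1136 0.08  ]
short [ 0.5243 -0.2199  0.075 ] 
short [ 0.5119 -0.2573  0.075 ] 
short [ 0.4864 -0.2076  0.075 ] 
short [ 0.474  -0.2454  0.075 ] 
short [ 0.4611 -0.2826  0.075 ] 
tall [0.4867 0.227  0.105 ] 
tall [0.4929 0.189  0.105 ] 
tall [0.498  0.1498 0.105 ] 
jar [0.6927 0.1316 0.07  ] 
beaker [0.4479 0.0216 0.075 ] 
[[-0.001 -0.958 -0.287  0.074]
 [ 1.    -0.001  0.     0.   ]
 [-0.001 -0.287  0.958 -0.155]
 [ 0.     0.     0.     1.   ]]
[[-0.9    0.436  0.   ]
 [ 0.436  0.9    0.   ]
 [-0.     0.    -1.   ]]
```

View pics/lev.png

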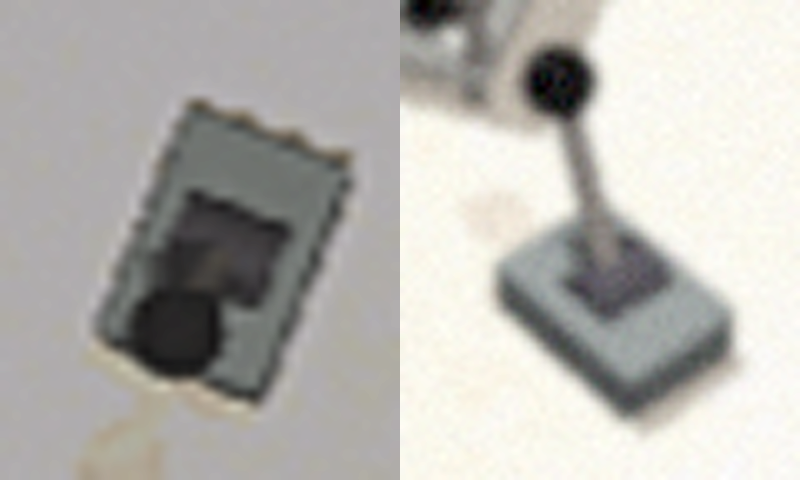

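The crop shows the box with corners at about (309.5,196), (325,202), (315.5,226) and (300,219.5) in the top view, and the ball at (307.8,219.2), leaning near. The swing direction is about -0.38 rad, which already lines up with the tool's -x. I'll go to the odd vial with the fingers shut.

Emit:
jog_arm --moves '[{"fingers": 1,"slide": [-27,-29,0]},{"fingers": 1,"slide": [-54,-58,0]},{"fingers": 1,"slide": [-82,-88,0]},{"fingers": 1,"slide": [-109,-117,0]},{"fingers": 1,"slide": [-136,-146,0]},{"fingers": 1,"slide": [-163,-175,0]},{"fingers": 1,"slide": [-190,-204,0]},{"fingers": 1,"slide": [-218,-234,0]},{"fingers": 1,"slide": [-245,-263,0]},{"fingers": 1,"slide": [-272,-292,0]}]'

```text
schema error: expected keys fingers, slide, angular
```

Emit:
jog_arm --moves '[{"fingers": 1,"slide": [-27,-29,0]},{"fingers": 1,"slide": [-54,-58,0]},{"fingers": 1,"slide": [-82,-88,0]},{"fingers": 1,"slide": [-109,-117,0]},{"fingers": 1,"slide": [-136,-146,0]},{"fingers": 1,"slide": [-163,-175,0]},{"fingers": 1,"slide": [-190,-204,0]},{"fingers": 1,"slide": [-218,-234,0]},{"fingers": 1,"slide": [-245,-263,0]},{"fingers": 1,"slide": [-272,-292,0]}]'

```text
schema error: expected keys fingers, slide, angular
```

```bash
cat >> h.py <<'E'
def delta(x,y,z):
    s=get_state();T=toolT(s);print("clock",round(s["clock"],2),"tcp",s["tcp_pos"].round(4),"dmm",(1000*T[:3,:3].T@(np.array([x,y,z])-s["tcp_pos"])).round(1),"F",s["wrist_force"].round(1))
E
python3 - <<'E'
from h import *
s=get_state();delta(.5015,-.2945,.142)
p=read_camera("wrist");T=toolT(s)@np.array(p["tool_from_camera"])
for r in look_for("odd_vial",p)[:3]:print(r["point"],r["p"],at(p,r["point"],.1,T).round(4))
save(p,"w1.png")
t=read_camera("top")
for n,c in(("box",(312.5,210.9,.025)),("ball",(307.8,219.2,.095))):print(n,at(t,c[:2],c[2]).round(4))
a=at(t,(317.2,199),.025)-at(t,(307.7,222.7),.025);print(np.arctan2(a[1],a[0]))
q=read_camera("scene");print(at(q,(354,237),.095))
E
```

```text
clock 1.05 tcp [0.2505 0.5176 0.2186] dmm [-579.7 -621.6   76.6] F [ 0.2  0.3 -0.7]
box [0.6208 0.0179 0.025 ]
ball [0.59   0.0306 0.095 ]
-0.39340307370980393
[0.59323353 0.03447642 0.095     ]
```

View pics/w1.png

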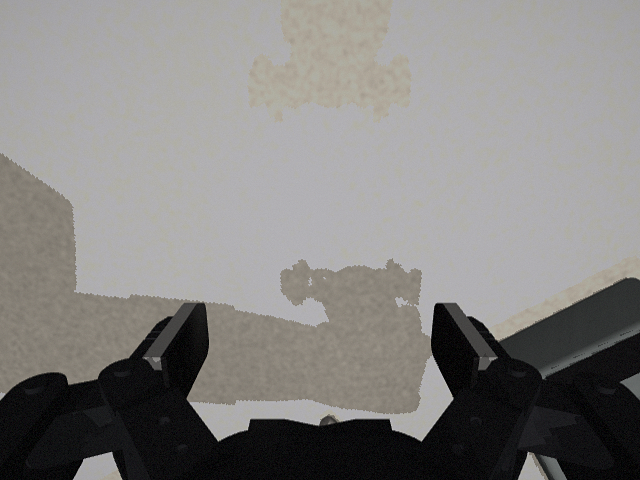

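The moves were refused because every row needs all three keys, so the arm has not moved. The wrist view shows only the open fingers over bare table. I'll send the moves again.

Emit:
jog_arm --moves '[{"fingers": 1,"slide": [-27,-29,0],"angular": [0,0,0]},{"fingers": 1,"slide": [-54,-58,0],"angular": [0,0,0]},{"fingers": 1,"slide": [-82,-88,0],"angular": [0,0,0]},{"fingers": 1,"slide": [-109,-117,0],"angular": [0,0,0]},{"fingers": 1,"slide": [-136,-146,0],"angular": [0,0,0]},{"fingers": 1,"slide": [-163,-175,0],"angular": [0,0,0]},{"fingers": 1,"slide": [-190,-204,0],"angular": [0,0,0]},{"fingers": 1,"slide": [-218,-234,0],"angular": [0,0,0]},{"fingers": 1,"slide": [-245,-263,0],"angular": [0,0,0]},{"fingers": 1,"slide": [-272,-292,0],"angular": [0,0,0]}]'

```text
clock: 2.08
tcp_pos: [0.3683, 0.1345, 0.2189]
orientation: [0.001, 0.223, 0.975, 0.0]
wrist_force: [0.7, -0.2, 0.2]
finger_gap: -0.0001
grip_force: 0.0
```

Emit:
jog_arm --moves '[{"fingers": 1,"slide": [-27,-29,0],"angular": [0,0,0]},{"fingers": 1,"slide": [-54,-58,0],"angular": [0,0,0]},{"fingers": 1,"slide": [-82,-88,0],"angular": [0,0,0]},{"fingers": 1,"slide": [-109,-117,0],"angular": [0,0,0]},{"fingers": 1,"slide": [-136,-146,0],"angular": [0,0,0]},{"fingers": 1,"slide": [-163,-175,0],"angular": [0,0,0]},{"fingers": 1,"slide": [-190,-204,0],"angular": [0,0,0]},{"fingers": 1,"slide": [-218,-234,0],"angular": [0,0,0]},{"fingers": 1,"slide": [-245,-263,0],"angular": [0,0,0]},{"fingers": 1,"slide": [-272,-292,0],"angular": [0,0,0]}]'

```text
clock: 2.92
tcp_pos: [0.486, -0.2473, 0.2187]
orientation: [0.0, 0.224, 0.975, -0.0]
wrist_force: [0.5, 0.3, 0.3]
finger_gap: 0.0001
grip_force: 0.0
```

```bash
python3 - <<'E'
from h import *
s=get_state();delta(.5015,-.2945,.142);print(toolT(s)[:3,:3].round(3).tolist())
p=read_camera("wrist");T=toolT(s)@np.array(p["tool_from_camera"])
for r in tip_of("odd_vial",p)[:4]:print(r["point"],r["p"],at(p,r["point"],.02,T).round(4))
save(p,"w2.png")
E
```

```text
clock 2.92 tcp [ 0.486  -0.2473  0.2187] dmm [-34.5 -35.7  76.7] F [0.5 0.3 0.3]
[[-0.9, 0.436, 0.001], [0.436, 0.9, -0.0], [-0.001, 0.0, -1.0]]
[281.1, 235.1] 0.94 [ 0.4967 -0.2934  0.02  ]
[393.8, 309.7] 0.9 [ 0.6179 -0.2265  0.02  ]
[229.9, 118.5] 0.89 [ 0.3817 -0.2844  0.02  ]
[165.4, 173.8] 0.69 [ 0.398  -0.3619  0.02  ]
```

View pics/w2.png

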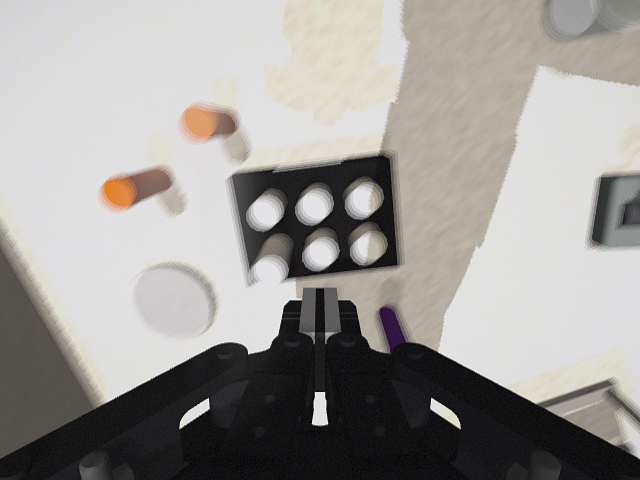

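The wrist view has motion blur. It shows the tall white vial's cap at (268,270) and its base at (281,235), giving (0.497,-0.293), which agrees with the other cameras. I'll move over it, descend and dwell.

Emit:
jog_arm --moves '[{"fingers": 1,"slide": [-17,-18,0],"angular": [0,0,0]},{"fingers": 1,"slide": [-33,-36,0],"angular": [0,0,0]},{"fingers": 1,"slide": [-33,-36,15],"angular": [0,0,0]},{"fingers": 1,"slide": [-33,-36,30],"angular": [0,0,0]},{"fingers": 1,"slide": [-33,-36,45],"angular": [0,0,0]},{"fingers": 1,"slide": [-33,-36,60],"angular": [0,0,0]},{"fingers": 1,"slide": [-33,-36,70],"angular": [0,0,0]},{"fingers": 1,"slide": [-33,-36,75],"angular": [0,0,0]},{"fingers": 1,"slide": [-33,-36,75],"angular": [0,0,0]},{"fingers": 1,"slide": [-33,-36,75],"angular": [0,0,0]}]'

```text
clock: 3.85
tcp_pos: [0.4999, -0.2917, 0.144]
orientation: [0.0, 0.223, 0.975, 0.0]
wrist_force: [-0.1, 0.0, -0.2]
finger_gap: -0.0004
grip_force: 0.0
```

```bash
python3 - <<'E'
from h import *
s=get_state();delta(.5,-.294,.142)
p=read_camera("scene");save(p,"s2.png")
p=read_camera("wrist");T=toolT(s)@np.array(p["tool_from_camera"])
for r in tip_of("odd_vial",p)[:4]:print(r["point"],r["p"],at(p,r["point"],.02,T).round(4))
c=lambda i,x,y,w,h:cv2.resize(i[y:y+h,x:x+w,::-1],(400,400),interpolation=cv2.INTER_CUBIC)
q=cv2.imread("pics/s2.png")[:,:,::-1]
cv2.imwrite("pics/c2.png",np.hstack([c(q,175,260,120,120),c(p["color"],120,100,380,380)]))
E
```

```text
clock 3.85 tcp [ 0.4999 -0.2917  0.144 ] dmm [-1.1 -2.   2. ] F [-0.1  0.  -0.2]
[367.2, 322.0] 0.96 [ 0.5906 -0.2922  0.02  ]
[248.6, 69.6] 0.93 [ 0.3818 -0.2872  0.02  ]
[312.4, 225.7] 0.75 [ 0.4981 -0.2966  0.02  ]
[444.7, 321.0] 0.73 [ 0.6174 -0.2349  0.02  ]
```

View pics/c2.png

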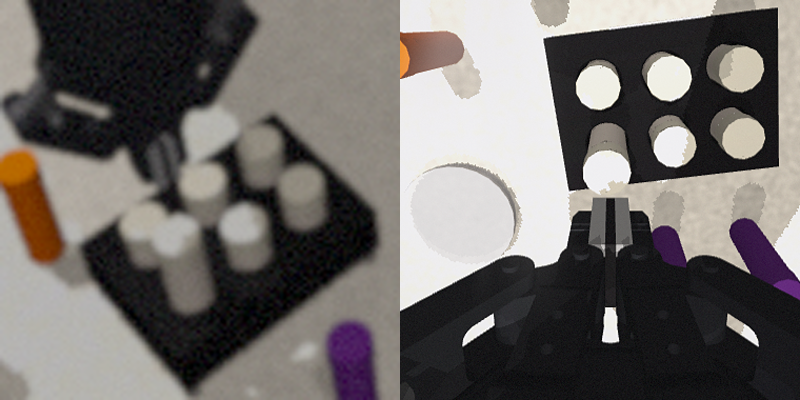

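```bash
python3 - <<'E'
from h import *
s=get_state();p=read_camera("wrist");T=toolT(s)@np.array(p["tool_from_camera"])
print(at(p,(316.6,262.5),.105,T))
q=read_camera("scene");t=read_camera("top")
def pr(p,X):
    W=np.array(p["world_from_camera"]);c=W[:3,:3].T@(np.array(X)-W[:3,3]);f=240/np.tan(np.radians(p["fovy"])/2);return (c[:2]/c[2]*f+[p["cx"],p["cy"]]).round(1)
x,y,z=s["tcp_pos"]
for d in(0,.011,.024):print(d,pr(q,(x,y,z-d)),(pr(q,(x,y,z-d))-[175,260])/.3)
print(pr(q,(.5,-.294,.105)))
E
```

```text
[ 0.49862655 -0.29297313  0.105     ]
0 [223.7 316.3] [162.33333333 187.66666667]
0.011 [224.7 320. ] [165.66666667 200.        ]
0.024 [225.9 324.3] [169.66666667 214.33333333]
[226.5 330.1]
```

The wrist calibration puts the cap at (0.4986,-0.2930), within 2 mm of the TCP, with about 22 mm of clearance. The crop shows the tip at (165,195) above the cap at (175,235), as projected. I'll hold here.

Emit:
jog_arm --moves '[{"fingers": 1,"slide": [0,0,0],"angular": [0,0,0]},{"fingers": 1,"slide": [0,0,0],"angular": [0,0,0]},{"fingers": 1,"slide": [0,0,0],"angular": [0,0,0]},{"fingers": 1,"slide": [0,0,0],"angular": [0,0,0]},{"fingers": 1,"slide": [0,0,0],"angular": [0,0,0]},{"fingers": 1,"slide": [0,0,0],"angular": [0,0,0]},{"fingers": 1,"slide": [0,0,0],"angular": [0,0,0]},{"fingers": 1,"slide": [0,0,0],"angular": [0,0,0]},{"fingers": 1,"slide": [0,0,0],"angular": [0,0,0]},{"fingers": 1,"slide": [0,0,0],"angular": [0,0,0]}]'

```text
clock: 4.98
tcp_pos: [0.4998, -0.2919, 0.1435]
orientation: [-0.0, 0.223, 0.975, 0.0]
wrist_force: [-1.2, -0.4, 1.6]
finger_gap: 0.0001
grip_force: 0.0
```

Emit:
jog_arm --moves '[{"fingers": 1,"slide": [0,0,0],"angular": [0,0,0]},{"fingers": 1,"slide": [0,0,0],"angular": [0,0,0]},{"fingers": 1,"slide": [0,0,0],"angular": [0,0,0]},{"fingers": 1,"slide": [0,0,0],"angular": [0,0,0]},{"fingers": 1,"slide": [0,0,0],"angular": [0,0,0]},{"fingers": 1,"slide": [0,0,0],"angular": [0,0,0]},{"fingers": 1,"slide": [0,0,0],"angular": [0,0,0]},{"fingers": 1,"slide": [0,0,0],"angular": [0,0,0]},{"fingers": 1,"slide": [0,0,0],"angular": [0,0,0]},{"fingers": 1,"slide": [0,0,0],"angular": [0,0,0]}]'

```text
clock: 5.82
tcp_pos: [0.4998, -0.2918, 0.1436]
orientation: [0.0, 0.223, 0.975, 0.0]
wrist_force: [-0.1, -1.1, 1.0]
finger_gap: -0.0002
grip_force: 0.0
```

Emit:
jog_arm --moves '[{"fingers": 1,"slide": [0,0,0],"angular": [0,0,0]},{"fingers": 1,"slide": [0,0,0],"angular": [0,0,0]},{"fingers": 1,"slide": [0,0,0],"angular": [0,0,0]},{"fingers": 1,"slide": [0,0,0],"angular": [0,0,0]},{"fingers": 1,"slide": [0,0,-20],"angular": [0,0,0]},{"fingers": 1,"slide": [0,0,-40],"angular": [0,0,0]},{"fingers": 1,"slide": [0,0,-60],"angular": [0,0,0]},{"fingers": 1,"slide": [0,0,-75],"angular": [0,0,0]},{"fingers": 1,"slide": [0,0,-75],"angular": [0,0,0]},{"fingers": 1,"slide": [0,0,-75],"angular": [0,0,0]}]'

```text
clock: 6.65
tcp_pos: [0.5003, -0.2922, 0.2192]
orientation: [0.001, 0.223, 0.975, -0.0]
wrist_force: [-0.2, -0.2, 0.1]
finger_gap: 0.0001
grip_force: 0.0
```

```bash
python3 - <<'E'
from h import *
delta(.504,.112,.13)
E
```

```text
clock 6.65 tcp [ 0.5003 -0.2922  0.2192] dmm [172.9 365.5  88.7] F [-0.2 -0.2  0.1]
```

Emit:
jog_arm --moves '[{"fingers": 1,"slide": [17,36,0],"angular": [0,0,0]},{"fingers": 1,"slide": [35,73,0],"angular": [0,0,0]},{"fingers": 1,"slide": [52,110,0],"angular": [0,0,0]},{"fingers": 1,"slide": [70,147,0],"angular": [0,0,0]},{"fingers": 1,"slide": [87,184,0],"angular": [0,0,0]},{"fingers": 1,"slide": [105,221,0],"angular": [0,0,0]},{"fingers": 1,"slide": [122,258,0],"angular": [0,0,0]},{"fingers": 1,"slide": [140,295,0],"angular": [0,0,0]},{"fingers": 1,"slide": [157,332,0],"angular": [0,0,0]},{"fingers": 1,"slide": [173,365,0],"angular": [0,0,0]}]'

```text
clock: 7.48
tcp_pos: [0.5019, 0.1143, 0.2171]
orientation: [-0.001, 0.223, 0.975, -0.0]
wrist_force: [0.6, -0.4, -0.0]
finger_gap: -0.0001
grip_force: 0.0
```

Emit:
jog_arm --moves '[{"fingers": 1,"slide": [0,0,0],"angular": [0,0,0]},{"fingers": 1,"slide": [0,0,0],"angular": [0,0,0]},{"fingers": 1,"slide": [0,0,0],"angular": [0,0,0]},{"fingers": 1,"slide": [0,0,0],"angular": [0,0,0]}]'

```text
clock: 7.82
tcp_pos: [0.5027, 0.1111, 0.2177]
orientation: [-0.001, 0.224, 0.975, -0.0]
wrist_force: [-0.4, 0.4, 0.4]
finger_gap: -0.0002
grip_force: 0.0
```

```bash
python3 - <<'E'
from h import *
s=get_state();delta(.504,.112,.13)
p=read_camera("wrist");T=toolT(s)@np.array(p["tool_from_camera"]);save(p,"w3.png")
for n,z in(("empty_hole",.08),("confirm_tip",.095),("confirm_base",0)):
  for r in tip_of(n,p)[:2]:print(n,r["point"],r["p"],at(p,r["point"],z,T).round(4))
E
```

```text
clock 7.82 tcp [0.5027 0.1111 0.2177] dmm [-0.8  1.4 87.7] F [-0.4  0.4  0.4]
empty_hole [319.0, 216.4] 0.74 [0.4994 0.1124 0.08  ]
confirm_base [292.2, 333.9] 0.74 [0.6231 0.0191 0.    ]
confirm_base [376.6, 164.4] 0.34 [0.4946 0.1764 0.    ]
```

View pics/w3.png

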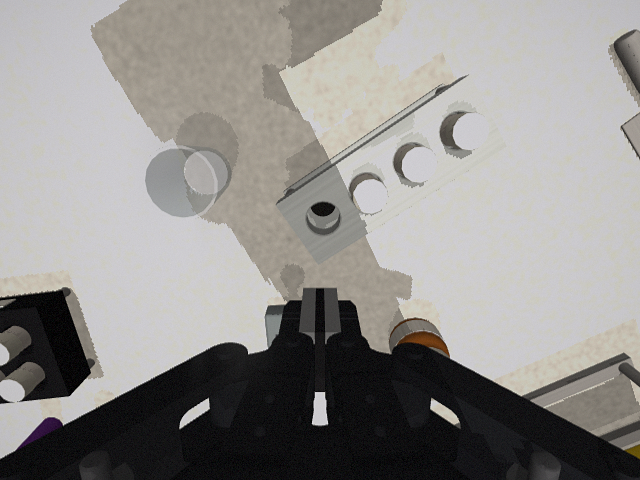

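The wrist view shows the empty hole at (323,216), about (0.500,0.112), right under the tool. The nearest vial cap is at (369,193). I'll descend and hold.

Emit:
jog_arm --moves '[{"fingers": 1,"slide": [0,1,15],"angular": [0,0,0]},{"fingers": 1,"slide": [0,1,30],"angular": [0,0,0]},{"fingers": 1,"slide": [0,1,45],"angular": [0,0,0]},{"fingers": 1,"slide": [0,1,60],"angular": [0,0,0]},{"fingers": 1,"slide": [0,1,75],"angular": [0,0,0]},{"fingers": 1,"slide": [0,1,85],"angular": [0,0,0]},{"fingers": 1,"slide": [0,1,85],"angular": [0,0,0]},{"fingers": 1,"slide": [0,1,85],"angular": [0,0,0]},{"fingers": 1,"slide": [0,1,85],"angular": [0,0,0]},{"fingers": 1,"slide": [0,1,85],"angular": [0,0,0]}]'

```text
clock: 8.85
tcp_pos: [0.5044, 0.1129, 0.1347]
orientation: [0.001, 0.224, 0.975, 0.0]
wrist_force: [0.1, 0.8, -0.1]
finger_gap: 0.0003
grip_force: 0.0
```

Emit:
jog_arm --moves '[{"fingers": 1,"slide": [0,0,0],"angular": [0,0,0]},{"fingers": 1,"slide": [0,0,0],"angular": [0,0,0]},{"fingers": 1,"slide": [0,0,0],"angular": [0,0,0]},{"fingers": 1,"slide": [0,0,0],"angular": [0,0,0]},{"fingers": 1,"slide": [0,0,0],"angular": [0,0,0]},{"fingers": 1,"slide": [0,0,0],"angular": [0,0,0]},{"fingers": 1,"slide": [0,0,0],"angular": [0,0,0]},{"fingers": 1,"slide": [0,0,0],"angular": [0,0,0]},{"fingers": 1,"slide": [0,0,0],"angular": [0,0,0]},{"fingers": 1,"slide": [0,0,0],"angular": [0,0,0]}]'

```text
clock: 9.68
tcp_pos: [0.5035, 0.113, 0.1336]
orientation: [-0.0, 0.223, 0.975, 0.0]
wrist_force: [0.2, -0.2, -0.2]
finger_gap: 0.0001
grip_force: 0.0
```

Emit:
jog_arm --moves '[{"fingers": 1,"slide": [0,0,0],"angular": [0,0,0]},{"fingers": 1,"slide": [0,0,0],"angular": [0,0,0]},{"fingers": 1,"slide": [0,0,0],"angular": [0,0,0]},{"fingers": 1,"slide": [0,0,0],"angular": [0,0,0]},{"fingers": 1,"slide": [0,0,0],"angular": [0,0,0]},{"fingers": 1,"slide": [0,0,0],"angular": [0,0,0]},{"fingers": 1,"slide": [0,0,0],"angular": [0,0,0]},{"fingers": 1,"slide": [0,0,0],"angular": [0,0,0]},{"fingers": 1,"slide": [0,0,0],"angular": [0,0,0]},{"fingers": 1,"slide": [0,0,0],"angular": [0,0,0]}]'

```text
clock: 10.52
tcp_pos: [0.5035, 0.113, 0.1336]
orientation: [0.0, 0.223, 0.975, 0.0]
wrist_force: [0.5, 0.1, 0.5]
finger_gap: 0.0004
grip_force: 0.0
```

Emit:
jog_arm --moves '[{"fingers": 1,"slide": [0,0,0],"angular": [0,0,0]},{"fingers": 1,"slide": [0,0,0],"angular": [0,0,0]},{"fingers": 1,"slide": [0,0,0],"angular": [0,0,0]},{"fingers": 1,"slide": [0,0,0],"angular": [0,0,0]},{"fingers": 1,"slide": [0,0,-20],"angular": [0,0,0]},{"fingers": 1,"slide": [0,0,-40],"angular": [0,0,0]},{"fingers": 1,"slide": [0,0,-50],"angular": [0,0,0]},{"fingers": 1,"slide": [0,0,-50],"angular": [0,0,0]}]'

```text
clock: 11.18
tcp_pos: [0.5053, 0.1131, 0.1861]
orientation: [0.002, 0.223, 0.975, 0.001]
wrist_force: [-0.6, 0.1, 0.3]
finger_gap: -0.0
grip_force: 0.0
```

```bash
python3 - <<'E'
from h import *
delta(.552,.046,.1)
T=toolT(get_state());u=np.array([.925,-.38,0]);print("u in tool",(T[:3,:3].T@u).round(3))
for c,sh in(("top",None),("scene",None)):
    p=read_camera(c)
    for r in tip_of("confirm_tip",p)[:2]:print(c,r["point"],r["p"],at(p,r["point"],.093,).round(4))
E
```

```text
clock 11.18 tcp [0.5053 0.1131 0.1861] dmm [-70.9 -40.2  86.3] F [-0.6  0.1  0.3]
u in tool [-0.998  0.061  0.004]
top [305.5, 219.5] 0.48 [0.5895 0.0367 0.093 ]
top [272.6, 188.8] 0.48 [0.6729 0.1231 0.093 ]
scene [352.7, 238.5] 0.54 [0.592  0.0308 0.093 ]
```

Emit:
jog_arm --moves '[{"fingers": 1,"slide": [-24,-14,0],"angular": [0,0,0]},{"fingers": 1,"slide": [-48,-27,0],"angular": [0,0,0]},{"fingers": 1,"slide": [-71,-40,0],"angular": [0,0,0]},{"fingers": 1,"slide": [-71,-40,0],"angular": [0,0,0]},{"fingers": 1,"slide": [-71,-40,20],"angular": [0,0,0]},{"fingers": 1,"slide": [-71,-40,40],"angular": [0,0,0]},{"fingers": 1,"slide": [-71,-40,60],"angular": [0,0,0]},{"fingers": 1,"slide": [-71,-40,75],"angular": [0,0,0]},{"fingers": 1,"slide": [-71,-40,82],"angular": [0,0,0]},{"fingers": 1,"slide": [-71,-40,82],"angular": [0,0,0]}]'

```text
clock: 12.22
tcp_pos: [0.5477, 0.0464, 0.099]
orientation: [-0.003, 0.223, 0.975, -0.0]
wrist_force: [0.1, 0.6, 0.8]
finger_gap: -0.0004
grip_force: 0.0
```

```bash
python3 - <<'E'
from h import *
delta(.621+.925*.012,.018-.38*.012,.103)
p=read_camera("wrist");q=read_camera("scene")
c=lambda i,x,y,w,h:cv2.resize(i[y:y+h,x:x+w,::-1],(400,400),interpolation=cv2.INTER_CUBIC)
cv2.imwrite("pics/c4.png",np.hstack([c(q["color"],290,190,120,120),c(p["color"],120,100,380,380)]))
E
```

```text
clock 12.22 tcp [0.5477 0.0464 0.099 ] dmm [-90.3   7.1  -4.5] F [0.1 0.6 0.8]
```

View pics/c4.png

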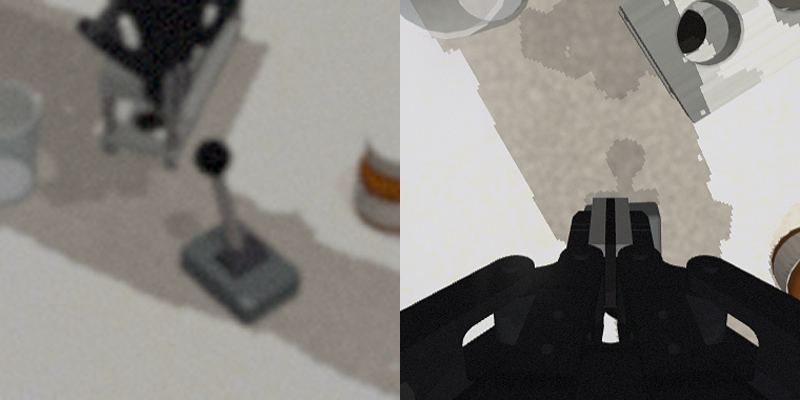

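The crop shows the shut fingertips at (175,140), behind the ball at (211,156) and clear of the rack. I'll push.

Emit:
jog_arm --moves '[{"fingers": 1,"slide": [-10,3,-2],"angular": [0,0,0]},{"fingers": 1,"slide": [-20,6,-4],"angular": [0,0,0]},{"fingers": 1,"slide": [-30,6,-4],"angular": [0,0,0]},{"fingers": 1,"slide": [-39,6,-4],"angular": [0,0,0]},{"fingers": 1,"slide": [-48,6,-4],"angular": [0,0,0]},{"fingers": 1,"slide": [-57,7,-4],"angular": [0,0,0]},{"fingers": 1,"slide": [-66,7,-4],"angular": [0,0,0]},{"fingers": 1,"slide": [-75,7,-4],"angular": [0,0,0]},{"fingers": 1,"slide": [-82,7,-4],"angular": [0,0,0]},{"fingers": 1,"slide": [-86,7,-4],"angular": [0,0,0]}]'

```text
clock: 13.15
tcp_pos: [0.6314, 0.0142, 0.1054]
orientation: [0.0, 0.224, 0.975, 0.0]
wrist_force: [0.6, 1.0, 0.1]
finger_gap: 0.0
grip_force: 0.0
```

Emit:
jog_arm --moves '[{"fingers": 1,"slide": [-2,0,0],"angular": [0,0,0]},{"fingers": 1,"slide": [-4,0,0],"angular": [0,0,0]},{"fingers": 1,"slide": [-4,0,0],"angular": [0,0,0]},{"fingers": 1,"slide": [-4,0,0],"angular": [0,0,0]}]'

```text
clock: 13.48
tcp_pos: [0.6338, 0.0132, 0.1056]
orientation: [-0.0, 0.223, 0.975, 0.0]
wrist_force: [-0.4, -0.7, 0.7]
finger_gap: 0.0001
grip_force: 0.0
```

```bash
python3 - <<'E'
from h import *
delta(.621+.925*.012,.018-.38*.012,.103)
for c in("top","scene"):
    p=read_camera(c)
    for r in tip_of("confirm_tip",p)[:2]:
        x=at(p,r["point"],.092);print(c,r["point"],r["p"],x.round(4),"along u mm",(1000*(x-[.621,.018,0])@[.925,-.38,0]).round(1))
E
```

```text
clock 13.48 tcp [0.6338 0.0132 0.1056] dmm [ 1.6 -0.5  2.6] F [-0.4 -0.7  0.7]
top [410.5, 247.8] 0.31 [ 0.5101 -0.2406  0.092 ] along u mm -4.4
scene [352.9, 236.5] 0.58 [0.5892 0.0375 0.092 ] along u mm -36.8
```

```bash
python3 - <<'E'
from h import *
p=read_camera("top");q=read_camera("scene")
c=lambda i,x,y,w,h:cv2.resize(i[y:y+h,x:x+w,::-1],(400,400),interpolation=cv2.INTER_CUBIC)
cv2.imwrite("pics/c5.png",np.hstack([c(q["color"],290,190,120,120),c(p["color"],275,165,80,80)]))
E
```

```text
(no output)
```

View pics/c5.png

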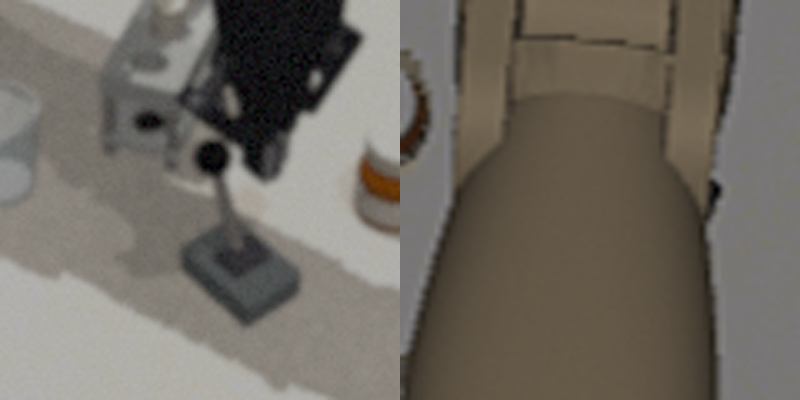

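The crop shows the ball unmoved at (211,157), with the fingertips at (262,178), so they passed above or beside it. Comparing expected and observed pixels points to the tips being higher than assumed. I'll check that numerically.

```bash
python3 - <<'E'
from h import *
s=get_state();p=read_camera("wrist");q=read_camera("scene");t=read_camera("top")
def pr(p,X):
    W=np.array(p["world_from_camera"]);c=W[:3,:3].T@(np.array(X)-W[:3,3]);f=240/np.tan(np.radians(p["fovy"])/2);return (c[:2]/c[2]*f+[p["cx"],p["cy"]])
# tip height along tool z from wrist image (row of tip edge) for assumed edge x
T=np.array(p["tool_from_camera"]);o,d=ray(p,(320,289),T);print("f",240/np.tan(np.radians(p["fovy"])/2))
for x in(.011,.005,0):k=(x-o[0])/d[0];print("edge x",x,"-> tool z",(o+k*d).round(4))
x,y,z=s["tcp_pos"]
for h in(-.02,-.011,0,.01):print("scene proj tcp+",h,((pr(q,(x,y,z+h))-[290,190])/.3).round(0))
# ball triangulation
o1,d1=ray(t,(307.8,219.2));o2,d2=ray(q,(353.3,237.1))
k=np.linalg.lstsq(np.c_[d1,-d2],o2-o1,rcond=None)[0];print("ball",o1+k[0]*d1,o2+k[1]*d2)
g=q["color"].mean(2).astype(int)
print("scene rows 228-252, cols 352-382");print(g[228:252,352:384:2])
E
```

```text
f 381.7657158085021
edge x 0.011 -> tool z [ 0.011   0.0003 -0.0163]
edge x 0.005 -> tool z [ 0.005   0.0003 -0.003 ]
edge x 0 -> tool z [0.     0.0003 0.008 ]
scene proj tcp+ -0.02 [256. 209.]
scene proj tcp+ -0.011 [257. 199.]
scene proj tcp+ 0 [258. 187.]
scene proj tcp+ 0.01 [259. 176.]
ball [0.58983144 0.03057871 0.09611462] [0.59261017 0.03213593 0.09644092]
scene rows 228-252, cols 352-382
[[ 94  58  27  17  14  24  25  19  25  21  10  17  34 115 170 170]
 [118  83  36  17  19  19   9  13  13  19  15  44  64 144 173 173]
 [121 100  62  29  22  12  24  14  15  17  35  58  86 157 175 173]
 [101  88  70  49  25  19  29  24   8  16  35  68  97 164 173 176]
 [ 57  53  61  67  50  21  27  22  22  33  47  59 107 168 173 173]
 [ 22  30  49  82  98  39  26  23  23  50  57  61 110 170 173 172]
 [ 19  15  22  89 129  75  28  21  25  59  62  60 119 170 173 174]
 [  4  14   3  78 142  97  19  10  33  72  59  57 124 170 174 175]
 [  2  11   5  61 146 112  20   2  32  70  66  66 134 171 173 173]
 [  5  15   5  64 146 112  29   5  38  68  64  70 141 172 173 172]
 [ 21   6   0  69 152 117  21 
[... 208 characters left out ...]
  72  63 126 170 172 172 173]
 [ 71  45  72 151 174 173 147  85  54  70  85 137 172 173 171 171]
 [107  71  86 156 174 174 167 126  77  85 112 159 173 172 174 173]
 [134  92  84 151 173 171 173 154 109 117 146 168 175 173 172 174]
 [147 107  85 142 172 172 170 166 151 147 167 174 174 172 174 173]
 [156 115  82 130 172 168 164 166 166 168 170 172 173 174 174 173]
 [155 119  79 123 166 165 161 166 169 172 171 172 174 174 174 174]
 [139 117  83 106 158 162 159 161 167 172 173 173 173 173 173 172]
 [120 110  79  99 152 159 160 162 164 171 175 174 174 171 173 171]
 [112 106  80  92 145 158 159 164 164 170 175 174 174 172 174 174]
 [112 107  82  86 138 161 160 161 163 166 173 172 174 173 172 171]]
```

The ball triangulates to (0.591,0.031,0.096). The fingertips look about 12 mm higher in the picture than their nominal position, so they just cleared the ball's top at about 0.108. I'll raise and repeat the dwell at the hole lower, to be safe on its height window. Then I'll push again with the tips lower.

Emit:
jog_arm --moves '[{"fingers": 1,"slide": [0,0,-20],"angular": [0,0,0]},{"fingers": 1,"slide": [0,0,-45],"angular": [0,0,0]},{"fingers": 1,"slide": [0,0,-70],"angular": [0,0,0]},{"fingers": 1,"slide": [0,0,-85],"angular": [0,0,0]},{"fingers": 1,"slide": [0,0,-85],"angular": [0,0,0]},{"fingers": 1,"slide": [0,0,-85],"angular": [0,0,0]}]'

```text
clock: 14.43
tcp_pos: [0.6348, 0.013, 0.1915]
orientation: [0.001, 0.223, 0.975, 0.0]
wrist_force: [0.5, 0.5, 0.4]
finger_gap: -0.0002
grip_force: 0.0
```

```bash
python3 - <<'E'
from h import *
delta(.5025,.1125,.12)
t=read_camera("top");q=read_camera("scene")
for p in(t,q):
    for r in look_for("confirm_tip",p)[:1]:print(r["point"],r["p"])
g=q["color"].mean(2);m=(g[225:255,340:366]<45);ys,xs=np.nonzero(m);print("dark centroid",340+xs.mean(),225+ys.mean(),m.sum())
E
```

```text
clock 14.43 tcp [0.6348 0.013  0.1915] dmm [162.5  31.8  71.2] F [0.5 0.5 0.4]
[356.2, 242.2] 0.65
dark centroid 353.1470588235294 237.0735294117647 68
```

Emit:
jog_arm --moves '[{"fingers": 1,"slide": [33,6,0],"angular": [0,0,0]},{"fingers": 1,"slide": [66,13,0],"angular": [0,0,0]},{"fingers": 1,"slide": [99,20,0],"angular": [0,0,0]},{"fingers": 1,"slide": [132,26,0],"angular": [0,0,0]},{"fingers": 1,"slide": [162,32,0],"angular": [0,0,0]},{"fingers": 1,"slide": [162,32,0],"angular": [0,0,0]},{"fingers": 1,"slide": [162,32,0],"angular": [0,0,0]},{"fingers": 1,"slide": [162,32,15],"angular": [0,0,0]},{"fingers": 1,"slide": [162,32,30],"angular": [0,0,0]},{"fingers": 1,"slide": [162,32,45],"angular": [0,0,0]}]'

```text
clock: 15.47
tcp_pos: [0.5035, 0.1118, 0.1448]
orientation: [0.001, 0.224, 0.975, 0.0]
wrist_force: [-0.2, 0.9, 1.0]
finger_gap: 0.0002
grip_force: 0.0
```

Emit:
jog_arm --moves '[{"fingers": 1,"slide": [0,0,15],"angular": [0,0,0]},{"fingers": 1,"slide": [0,0,24],"angular": [0,0,0]},{"fingers": 1,"slide": [0,0,26],"angular": [0,0,0]},{"fingers": 1,"slide": [0,0,26],"angular": [0,0,0]},{"fingers": 1,"slide": [0,0,26],"angular": [0,0,0]},{"fingers": 1,"slide": [0,0,26],"angular": [0,0,0]},{"fingers": 1,"slide": [0,0,26],"angular": [0,0,0]},{"fingers": 1,"slide": [0,0,26],"angular": [0,0,0]},{"fingers": 1,"slide": [0,0,26],"angular": [0,0,0]},{"fingers": 1,"slide": [0,0,26],"angular": [0,0,0]}]'

```text
clock: 16.3
tcp_pos: [0.5024, 0.1125, 0.12]
orientation: [0.0, 0.223, 0.975, 0.0]
wrist_force: [-0.4, 0.1, 0.2]
finger_gap: -0.0001
grip_force: 0.0
```

```bash
python3 - <<'E'
from h import *
s=get_state();delta(.5025,.1125,.12)
p=read_camera("wrist");T=toolT(s)@np.array(p["tool_from_camera"])
for r in tip_of("empty_hole",p)[:2]:print(r["point"],r["p"],at(p,r["point"],.08,T).round(4))
q=read_camera("scene");W=np.array(q["world_from_camera"]);f=240/np.tan(np.radians(q["fovy"])/2)
for h in(-.011,0,.01):
    c=W[:3,:3].T@(s["tcp_pos"]+[0,0,h]-W[:3,3]);print(h,(c[:2]/c[2]*f+[q["cx"],q["cy"]]).round(1))
print(q["color"].mean(2).astype(int)[182:214,322:352:2])
E
```

```text
clock 16.3 tcp [0.5024 0.1125 0.12  ] dmm [-0.1  0.  -0. ] F [-0.4  0.1  0.2]
-0.011 [333.6 199. ]
0 [333.7 195.4]
0.01 [333.7 192. ]
[[170 163 144  90  18  27  44  66  59  73 131 158 162 161 135]
 [169 167 162 113  30  18  49  71  57  68 112 140 144 137 125]
 [170 170 171 128  24  23  53  68  68  59  89 112 122 115 119]
 [170 168 169 126  24   9  58  69  64  59  89 101 102 100 119]
 [170 169 168 129  23  15  50  72  58  69 105 102  98 101 117]
 [170 169 170 133  37  13  58  67  64  87 129 121 103  97 109]
 [170 168 167 137  43  21  57  72  67 113 154 142 108 100  97]
 [170 168 171 152  79  27  58  68  72 133 160 156 112  98  94]
 [168 170 170 159 118  48  52  71  79 139 163 163 122 104 105]
 [168 171 169 170 147  81  61  67  79 140 163 156 123 114 125]
 [163 170 171 172 155 113  79  69  87 135 152 141 129 137 145]
 [160 166 170 167 157 135 105  80  93 118 124 121 141 157 157]
 [160 161 166 167 153 145 129  94  95 103 114 107 145 160 163]
 [159 158 166 164 151 150 140 100  97 105 101 103 148 162 161]
 [162 158 164 154 148 149 142 105  98 103 104 102 144 160 163]
 [159 157 162 142 138
[... 350 characters left out ...]
6 150]
 [161 135 102  99 100  98 108 112 117 114 113 118 129 144 139]
 [157 120  98 103  97 102 107 113 116 112 113 117 118 128 118]
 [154 120 102  99 102  98  99 105 102 112 118 117 117 113  97]
 [148 114 105 105  94  90  94  96  97 104 112 115 112 107  83]
 [135 118 108 105  87  88  92  92  87  98 117 116 116 105  85]
 [125 114 117 110  84  86  94  87  82  93 112 116 114  97  82]
 [123 115 116 112  91  93  99  89  81  95 115 116 110  92  87]
 [118 113 121 113 100 101 108  89  88 105 116 114 109  86  95]
 [113 113 115 118 109 119 125  98  98 110 117 113 106  83  99]
 [104 112 114 115 114 122 123 111 112 114 117 115  96  87 110]
 [ 91 104 105 110 114 118 117 115 114 116 114 113  87  89 114]]
```

The fingertips are again seen about 10 mm higher than nominal, which confirms the miss passed above the ball. I'll go a little lower and hold here.

Emit:
jog_arm --moves '[{"fingers": 1,"slide": [0,0,5],"angular": [0,0,0]},{"fingers": 1,"slide": [0,0,5],"angular": [0,0,0]},{"fingers": 1,"slide": [0,0,5],"angular": [0,0,0]},{"fingers": 1,"slide": [0,0,5],"angular": [0,0,0]},{"fingers": 1,"slide": [0,0,5],"angular": [0,0,0]},{"fingers": 1,"slide": [0,0,5],"angular": [0,0,0]},{"fingers": 1,"slide": [0,0,5],"angular": [0,0,0]},{"fingers": 1,"slide": [0,0,5],"angular": [0,0,0]},{"fingers": 1,"slide": [0,0,5],"angular": [0,0,0]},{"fingers": 1,"slide": [0,0,5],"angular": [0,0,0]}]'

```text
clock: 17.28
tcp_pos: [0.5022, 0.1125, 0.1146]
orientation: [0.0, 0.223, 0.975, 0.0]
wrist_force: [0.4, 0.7, 0.2]
finger_gap: -0.0002
grip_force: 0.0
```

Emit:
jog_arm --moves '[{"fingers": 1,"slide": [0,0,0],"angular": [0,0,0]},{"fingers": 1,"slide": [0,0,0],"angular": [0,0,0]},{"fingers": 1,"slide": [0,0,0],"angular": [0,0,0]},{"fingers": 1,"slide": [0,0,0],"angular": [0,0,0]},{"fingers": 1,"slide": [0,0,0],"angular": [0,0,0]},{"fingers": 1,"slide": [0,0,0],"angular": [0,0,0]},{"fingers": 1,"slide": [0,0,0],"angular": [0,0,0]},{"fingers": 1,"slide": [0,0,0],"angular": [0,0,0]},{"fingers": 1,"slide": [0,0,0],"angular": [0,0,0]},{"fingers": 1,"slide": [0,0,0],"angular": [0,0,0]}]'

```text
clock: 18.12
tcp_pos: [0.5022, 0.1125, 0.1146]
orientation: [0.0, 0.224, 0.975, 0.0]
wrist_force: [-0.4, -1.2, 0.5]
finger_gap: 0.0
grip_force: 0.0
```

Emit:
jog_arm --moves '[{"fingers": 1,"slide": [0,0,0],"angular": [0,0,0]},{"fingers": 1,"slide": [0,0,0],"angular": [0,0,0]},{"fingers": 1,"slide": [0,0,0],"angular": [0,0,0]},{"fingers": 1,"slide": [0,0,0],"angular": [0,0,0]},{"fingers": 1,"slide": [0,0,-20],"angular": [0,0,0]},{"fingers": 1,"slide": [0,0,-40],"angular": [0,0,0]},{"fingers": 1,"slide": [0,0,-60],"angular": [0,0,0]},{"fingers": 1,"slide": [0,0,-60],"angular": [0,0,0]},{"fingers": 1,"slide": [0,0,-60],"angular": [0,0,0]},{"fingers": 1,"slide": [0,0,-60],"angular": [0,0,0]}]'

```text
clock: 18.95
tcp_pos: [0.5019, 0.1125, 0.1741]
orientation: [-0.0, 0.224, 0.975, -0.0]
wrist_force: [-0.4, -0.4, -0.9]
finger_gap: 0.0001
grip_force: 0.0
```

```bash
python3 - <<'E'
from h import *
delta(.5605,.0435,.076)
E
```

```text
clock 18.95 tcp [0.5019 0.1125 0.1741] dmm [-82.8 -36.5  98.1] F [-0.4 -0.4 -0.9]
```

Emit:
jog_arm --moves '[{"fingers": 1,"slide": [-28,-12,0],"angular": [0,0,0]},{"fingers": 1,"slide": [-56,-24,0],"angular": [0,0,0]},{"fingers": 1,"slide": [-82,-36,0],"angular": [0,0,0]},{"fingers": 1,"slide": [-82,-36,0],"angular": [0,0,0]},{"fingers": 1,"slide": [-82,-36,0],"angular": [0,0,0]},{"fingers": 1,"slide": [-82,-36,15],"angular": [0,0,0]},{"fingers": 1,"slide": [-82,-36,30],"angular": [0,0,0]},{"fingers": 1,"slide": [-82,-36,45],"angular": [0,0,0]},{"fingers": 1,"slide": [-82,-36,55],"angular": [0,0,0]},{"fingers": 1,"slide": [-82,-36,65],"angular": [0,0,0]}]'

```text
clock: 19.78
tcp_pos: [0.5589, 0.0452, 0.1083]
orientation: [-0.001, 0.223, 0.975, -0.0]
wrist_force: [-0.5, 0.4, 1.0]
finger_gap: 0.0001
grip_force: 0.0
```

Emit:
jog_arm --moves '[{"fingers": 1,"slide": [0,0,10],"angular": [0,0,0]},{"fingers": 1,"slide": [0,0,20],"angular": [0,0,0]},{"fingers": 1,"slide": [0,0,28],"angular": [0,0,0]},{"fingers": 1,"slide": [0,0,33],"angular": [0,0,0]},{"fingers": 1,"slide": [0,0,33],"angular": [0,0,0]},{"fingers": 1,"slide": [0,0,33],"angular": [0,0,0]}]'

```text
clock: 20.28
tcp_pos: [0.5603, 0.0443, 0.0765]
orientation: [-0.0, 0.224, 0.975, 0.0]
wrist_force: [0.5, -0.3, 0.7]
finger_gap: 0.0001
grip_force: 0.0
```

```bash
python3 - <<'E'
from h import *
delta(.621+.925*.012,.018-.38*.012,.076)
q=read_camera("scene");print(q["color"].mean(2).astype(int)[222:250,336:368:2])
E
```

```text
clock 20.28 tcp [0.5603 0.0443 0.0765] dmm [-78.1   3.5   0.5] F [ 0.5 -0.3  0.7]
[[ 23  19  25   5  40  53  65  82 126 124 131 130 127 153 171 171]
 [ 25  23  14  30  52  59  64  89 125 130 130 127 127 159 173 172]
 [ 12  29  17  28  67  59  63  95 125 130 129 129 136 164 174 172]
 [ 14  23  19  35  72  61  61  95 129 130 130 131 150 168 172 172]
 [ 16  15  14  27  69  56  67  94 127 130 129 129 154 172 172 173]
 [ 20  15  12  35  67  62  70 100 126 129 127 129 157 173 169 172]
 [ 48  36  11  36  69  60  69 109 127 127 128 133 162 174 173 170]
 [ 93  69  18  31  71  60  82 120 126 126 128 141 168 172 171 171]
 [119  99  29  40  71  62  93 120 120 118 123 147 168 169 174 171]
 [118 107  45  44  70  64  94 111 102  98 113 151 172 172 172 173]
 [111 102  57  51  76  73  94  89  55  50  87 151 172 172 170 171]
 [103 101  75  63  75  91  94  59  30  22  54 132 169 171 171 170]
 [ 98  96  78  82  91 103  87  31   7  23  27 106 164 173 172 171]
 [ 95  98  88  89  97 108  75  14   4   6  15  81 161 172 172 171]
 [ 94  98  88  95 104 106  62   4  19  11   3  63 149 169 171 173]
 [104 103  90
[... 158 characters left out ...]
  16  18  89 164 174 170 174]
 [107 106  85  87 107 112 100  48  11  16  26 110 168 173 174 173]
 [109 110 101  98 108 120 116  76  39  18  56 139 170 173 170 174]
 [108 110 108 107 116 120 126 102  73  43  77 154 175 171 173 170]
 [110 111 110 110 115 127 129 125 101  71  93 153 172 172 173 173]
 [106 110 110 116 120 128 129 128 121  87  92 150 175 172 173 172]
 [111 110 118 125 127 129 126 132 126  94  92 140 170 172 170 172]
 [109 107 121 129 128 131 128 126 125  96  92 129 167 173 172 172]
 [108 110 123 130 128 128 127 128 127 102  87 112 154 164 172 171]
 [108 109 121 130 130 128 127 129 128 107  89 100 136 150 165 170]
 [110 113 124 130 128 129 127 129 126 109  90  94 121 135 158 169]]
```

The tip's bottom, near (345,233), now lies about 15 mm below the ball's centre. I'll push.

Emit:
jog_arm --moves '[{"fingers": 1,"slide": [-8,0,0],"angular": [0,0,0]},{"fingers": 1,"slide": [-16,1,0],"angular": [0,0,0]},{"fingers": 1,"slide": [-24,1,0],"angular": [0,0,0]},{"fingers": 1,"slide": [-32,1,0],"angular": [0,0,0]},{"fingers": 1,"slide": [-40,2,0],"angular": [0,0,0]},{"fingers": 1,"slide": [-48,2,0],"angular": [0,0,0]},{"fingers": 1,"slide": [-56,2,0],"angular": [0,0,0]},{"fingers": 1,"slide": [-64,3,0],"angular": [0,0,0]},{"fingers": 1,"slide": [-71,3,0],"angular": [0,0,0]},{"fingers": 1,"slide": [-76,3,0],"angular": [0,0,0]}]'

```text
clock: 21.17
tcp_pos: [0.6307, 0.0135, 0.0762]
orientation: [-0.0, 0.224, 0.975, -0.0]
wrist_force: [-1.1, 0.2, -1.0]
finger_gap: 0.0002
grip_force: 0.5
```

Emit:
jog_arm --moves '[{"fingers": 1,"slide": [-1,0,0],"angular": [0,0,0]},{"fingers": 1,"slide": [-2,0,0],"angular": [0,0,0]},{"fingers": 1,"slide": [-2,0,0],"angular": [0,0,0]}]'

```text
clock: 21.42
tcp_pos: [0.6318, 0.013, 0.0765]
orientation: [-0.0, 0.224, 0.975, -0.0]
wrist_force: [-0.6, 0.5, -0.0]
finger_gap: -0.0001
grip_force: 0.0
```

```bash
cat > b.py <<'E'
from h import *
delta(.621+.925*.012,.018-.38*.012,.076)
q=read_camera("scene");g=cv2.GaussianBlur(q["color"].mean(2).astype(np.float32),(3,3),0)
# score of a dark disc at the ball's projected place for each lever angle
W=np.array(q["world_from_camera"]);f=240/np.tan(np.radians(q["fovy"])/2)
for th in np.arange(0,1.05,.1):
    a=th-.5;X=np.array([.622+.925*.08*np.sin(a),.019-.38*.08*np.sin(a),.022+.08*np.cos(a)])
    c=W[:3,:3].T@(X-W[:3,3]);u=c[:2]/c[2]*f+[q["cx"],q["cy"]];m=cv2.circle(np.zeros(g.shape,np.uint8),tuple(int(round(v)) for v in u),4,1,-1)
    print(round(th,1),u.round(1),round(float(g[m>0].mean()),1))
E
python3 b.py
```

```text
clock 21.42 tcp [0.6318 0.013  0.0765] dmm [-0.1  0.5  0.5] F [-0.6  0.5 -0. ]
0.0 [351.  237.1] 51.5
0.1 [353.3 237.8] 49.9
0.2 [355.6 238.8] 45.3
0.3 [358.1 240.1] 43.4
0.4 [360.6 241.7] 39.3
0.5 [363.2 243.7] 33.7
0.6 [365.8 245.9] 38.4
0.7 [368.3 248.4] 55.9
0.8 [370.8 251.1] 62.1
0.9 [373.2 254. ] 32.0
1.0 [375.4 257.1] 19.6
```

The ball is now at the far end, about 0.95 to 1.0 rad. I'll nudge it 3 mm more, then draw back and up.

Emit:
jog_arm --moves '[{"fingers": 1,"slide": [-1,0,0],"angular": [0,0,0]},{"fingers": 1,"slide": [-2,0,0],"angular": [0,0,0]},{"fingers": 1,"slide": [-3,0,0],"angular": [0,0,0]},{"fingers": 1,"slide": [-3,0,0],"angular": [0,0,0]}]'

```text
clock: 21.8
tcp_pos: [0.6337, 0.0122, 0.0765]
orientation: [-0.001, 0.223, 0.975, 0.0]
wrist_force: [-2.7, 2.8, 0.3]
finger_gap: 0.0001
grip_force: 1.9
```

Emit:
jog_arm --moves '[{"fingers": 1,"slide": [5,0,0],"angular": [0,0,0]},{"fingers": 1,"slide": [15,0,0],"angular": [0,0,0]},{"fingers": 1,"slide": [30,0,0],"angular": [0,0,0]},{"fingers": 1,"slide": [35,0,-25],"angular": [0,0,0]},{"fingers": 1,"slide": [35,0,-55],"angular": [0,0,0]},{"fingers": 1,"slide": [35,0,-85],"angular": [0,0,0]},{"fingers": 1,"slide": [35,0,-115],"angular": [0,0,0]},{"fingers": 1,"slide": [35,0,-125],"angular": [0,0,0]},{"fingers": 1,"slide": [35,0,-125],"angular": [0,0,0]},{"fingers": 1,"slide": [35,0,-125],"angular": [0,0,0]}]'

```text
clock: 22.63
tcp_pos: [0.6035, 0.0269, 0.2017]
orientation: [0.001, 0.223, 0.975, 0.0]
wrist_force: [0.6, 0.0, 0.3]
finger_gap: -0.0001
grip_force: 0.0
```

```bash
python3 b.py
```

```text
clock 22.63 tcp [0.6035 0.0269 0.2017] dmm [-31.4   0.2 125.8] F [0.6 0.  0.3]
0.0 [351.  237.1] 119.9
0.1 [353.3 237.8] 136.3
0.2 [355.6 238.8] 161.5
0.3 [358.1 240.1] 170.5
0.4 [360.6 241.7] 172.0
0.5 [363.2 243.7] 172.0
0.6 [365.8 245.9] 171.5
0.7 [368.3 248.4] 171.2
0.8 [370.8 251.1] 140.7
0.9 [373.2 254. ] 63.1
1.0 [375.4 257.1] 17.9
```

The lever is at about 1.0 rad, and the push met a light force at its stop. The arm is clear.

```bash
python3 -c "
from workcell import *
print(hand_in())"
```

```text
the job is handed in; nothing more can be done
None
```

I pointed at the misplaced tall vial and the empty hole, pushed the lever fully over (about 1.0 rad) on a second try after passing over it on the first, drew clear and handed in; no verdict was returned.

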